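# Chock a row of lens tubes under the inspection lamp

## Task

One lens tube has strayed from the parking tray: first lay it on its side in the tray, in line at the open end of the other two, and let go. Then set the steel chock flat on the tray behind it, upright face towards the tubes, and push it up until the tubes touch one another and the sprung end plate has clearly given way without being driven to the end of its travel; leave the chock there so that the row stays squeezed. Do not bump the lamp and leave the other things on the bench alone.

Things in the scene. Friction and masses are not known exactly. Their poses are not given: they have to be found in the camera images.
- tray: Parking tray fixed on the bench: grey plate 120 mm wide (x), 380 mm long (y from -205 to +175 mm), 8 mm thick. Origin: on the bench, under the row's centre line. x points away from the robot (yaw within 0.25 rad). Tubes lie along x; the row runs along y to the sprung end plate at +y; the -y end is open. Lips 6 mm high, 5 mm thick, along both long edges at x = -57.5 and +57.5 mm.
- lamp: Bar lamp on the tray; origin on the tray's upper face above the tray's origin, same axes. The bar covers x -4 to +42, y -195 to +165 mm, underside 169 and top 203 mm up; one 22 mm post at x 20, y 153. It blocks a gripper that comes straight down; one with fingers pointing down and forward (tray +x), some 40 degrees from vertical, body leaning back to the robot, passes below it.
- stop_plate (a joint): Travel of the sprung end plate in m, 0 at rest, growing towards tray +y, hard end at 0.016. The plate (90 mm wide, 34 mm high) closes the row at the +y end; its face at rest is at tray y = +77 to +93 mm, different each time and not given: feel for it. The spring pushes back with 1.2 N at the start of travel plus 0.3 N per mm (6 N at the end); the tubes roll with well under 1 N.
- tube_a: Black lens tube, a cylinder 40 mm in diameter and 70 mm long, 0.15 to 0.27 kg, lying on its side in the tray; origin at its middle, on its axis; its x runs along the axis. It is the one nearest the end plate, not touching it. It rolls easily along tray y.
- tube_b: Same tube, lying in the tray next to tube_a on the open side, some mm away from it.
- tube_c: Same tube, the stray one, lying on its side on the bench to the right of the tray (its axis within 0.4 rad of world x).
- chock: Dark steel chock, rubber sole, 0.72 to 0.88 kg, on the bench right of the tray, yaw within 0.4 rad. Origin: centre of its underside. 60 mm wide (x), 69 mm long (y). Bearing face looks to +y: foot at y = +34.5 mm, 34 mm high, leaning back 12 degrees; base behind it 23 mm high. Bearing on a tube on the same surface, its origin is 51 mm from the tube's axis. Dragging it on the tray takes 6 to 10 N.
- chock_fin (a point): Point to grip in the chock's upright fin, 58 mm straight above the chock's origin, same axes. The fin is 36 mm wide (x), 12 mm thick (y) and its top is 74 mm above the underside; grip it across the thickness. The chock's weight and sole hold it against the end plate's spring once it stands on the tray.
- sample_box: Bystander: flat clear sample box 60 x 60 x 22 mm, origin under its centre.
- sample_box_2: Bystander: flat clear sample box 70 x 50 x 22 mm, origin under its centre.
- screwdriver: Bystander: screwdriver 160 mm long, lying on the bench on the robot's side of the tray.
- bottle: Bystander: white bottle 56 mm in diameter, 130 mm tall, beyond the tray.
- jar: Bystander: amber jar 60 mm in diameter, 70 mm tall.
- objective: Bystander: brass objective 38 mm in diameter, 52 mm tall, standing upright on the bench.
- lens_cap: Bystander: black lens cap 48 mm in diameter, 10 mm thick.
There are look-alikes about, which are no part of the job. Leave any purple or red look-alike of the chock alone.

How it is judged:
By the outcome, as a careful person would: the job done as asked, in the order asked, and still so for the second after the job is handed in, with the robot touching nothing.
It also fails if it takes over 70 s, if anything falls off the work surface, if the arm or the gripper's body presses on something with over 40 N, if the wrist force passes 120 N, or if a joint passes its speed limit or range.

## Robot

A 6-joint arm with a two-finger parallel gripper is mounted at the origin on the work surface. World frame = base frame: x ahead of the robot, y to its left, z up, the work surface at z = 0. Lengths are in m, angles in rad, forces in N, time in s.
With the tool pointing down it reaches from about 0.3 to 0.875 m from the base axis. Payload 6.4 kg.
Tool frame: the origin (TCP) lies between the finger pads; the fingertips stand 25 mm ahead of it and the grasp point (between the pads) lies 6 mm ahead of it; z points along the fingers, y is the line along which they close (so a half turn about z gives the same grasp; the last joint's range is limited). The gripper opens to 85 mm and grips with 20 to 120 N. Pads are 22 mm wide; open, the fingers measure 114 mm over their backs; the gripper's body (76 mm by 85 mm) begins 54 mm behind the grasp point. The pads swing forward as they close: fully open they stand 13 mm farther back than shut.
Start: joints at [1.043, 0.181, 1.607, -0, 1.354, -0.206], TCP at [0.182, 0.546, 0.256] pointing down, gripper open.
Joint ranges: [-2.99, 2.99], [-0.89, 2.07], [0.3, 2.58], [-1.14, 4.28], [0, 2.63], [-3.12, 3.12]. Speed limits (rad/s): [2.57, 2.57, 3.01, 3.14, 3.14, 3.14].

## Interface

Orientations are given as a unit quaternion [w, x, y, z].
In Python, from bench import ctrl gives the robot as it stands.
- The arm moves only by the tool servo_tool, never from a script. Its argument "series" is text: rows parted by semicolons, each of 7 numbers parted by spaces: the gripper command: -1 is fully open, 1 is shut, values between are in proportion, then the shift along the tool's x, y, z in m, then the turn, a rotation vector about the tool's x, y, z in degrees. A call has 1 to 12 rows; each row is the pose to reach, as a shift and turn from the pose commanded when the call began, along the tool's axes at that moment; what a row does not reach only later rows make up. A row lasts 1/12 s, in which the tool goes at most 41.7 mm and 7.16 degrees, less where a joint would pass 70% of its speed; a pose out of reach is approached as far as the arm can. A call with a gripper value outside its range is refused whole. The fingers move at their own pace and stop on an object; the grip force is fixed at half the most. Time passes only in rows, so rows that repeat a pose let the fingers close. It gives the time, the measured TCP pose, the force, the opening and the grip force at its end, in the units of the state.
- ctrl.get_obs(): the state, without advancing time (a new reading comes with each control period).
- ctrl.camera(name): name is "scene" or "top" or "wrist"; returns a dict with "img" (400x640x3 uint8, red, green, blue), "z_map" (400x640 float32, m along the optical axis (not along the pixel's ray), 0 where there is no reading), "fovy" (degrees; the focal length in pixels is half the picture's height over the tangent of half this angle, whatever the lens; pixels are square), "cx", "cy" (the principal point, pixels), "k1" (the pictures are not rectified: a ray, as slopes to the right and down, at radius r is drawn at 1 + k1 r^2 times it, then the intrinsics apply), "extrinsics" (4x4, takes a point from camera to world coordinates); the wrist camera has in their place "T_tool_cam" (4x4, takes a point from camera to tool coordinates, whose origin is the TCP and whose axes are the flange's). Camera axes: x right, y down, z forward; pixel columns grow to the right and rows downward; lengths in m; the calibration is good to about 2 mm. A picture is of the moment at which its call begins: read the wrist's pose just before it.
- ctrl.hand_in(): hands the job in; it is judged then, once.
The state is a dict: "time_s": time; "q": joint angles; "dq": joint speeds; "joint_efforts": joint torques, N m; "eef_pos": TCP position; "eef_rot": TCP orientation; "wrist_force": force on the tool from outside, world axes, zero at the start; "torque": the same for the moment, N m; "opening": opening from 0.0 (shut) to 1.0 (fully open); "grasp_force": force on a finger pad.
Only numpy, scipy, OpenCV 4.12 (cv2) and the standard library are available. Lean on these libraries where they do the work, as an engineer would, in place of code of your own. Each camera call takes 0.05 s, during which the arm holds its last target. There are 200 camera calls.

## Working session

There is one attempt and no reset: what is moved stays moved. The work goes in short steps, Python scripts to look and compute and a tool call to move; the robot and the scene stay as the last step left them, time stands still between calls to the robot, and variables do not carry over. Pictures are saved under pics/ and viewed, at most 10 in all, crops included, and the job is handed in when it is done.

Besides the shell and the picture viewer there is one more tool, called by a JSON object that holds its "api" and its "payload", one argument or row to a line. servo_tool: Moves the arm, as the interface text tells. Its arguments: {"type":"object","properties":{"series":{"type":"string"}},"required":["series"]}

```bash
mkdir -p pics; ls; cat > h.py <<'E'
import numpy as np,cv2
from bench import ctrl
from scipy.spatial.transform import Rotation as R
def pose(o=None):
    o=o or ctrl.get_obs();q=np.array(o['eef_rot']);T=np.eye(4)
    T[:3,:3]=R.from_quat(q[[1,2,3,0]]).as_matrix();T[:3,3]=o['eef_pos'];return T
def shot(name):
    T=pose();c=ctrl.camera(name)
    c['E']=np.array(c['extrinsics']) if 'extrinsics' in c else T@np.array(c['T_tool_cam'])
    c['f']=200/np.tan(np.radians(c['fovy'])/2);return c
def slopes(c,uv):
    K=np.array([[c['f'],0,c['cx']],[0,c['f'],c['cy']],[0,0,1]])
    return cv2.undistortPoints(np.array(uv,float).reshape(-1,1,2),K,np.array([c['k1'],0,0,0,0])).reshape(-1,2)
def plane(c,uv,z):
    s=slopes(c,uv);d=np.c_[s,np.ones(len(s))]@c['E'][:3,:3].T;o=c['E'][:3,3]
    return o+d*((z-o[2])/d[:,2])[:,None]
def depth(c,uv):
    s=slopes(c,uv);u=np.array(uv).reshape(-1,2).astype(int);z=c['z_map'][u[:,1],u[:,0]]
    return (np.c_[s,np.ones(len(s))]*z[:,None])@c['E'][:3,:3].T+c['E'][:3,3]
def cloud(c):
    v,u=np.mgrid[0:400,0:640];return depth(c,np.c_[u.ravel(),v.ravel()]).reshape(400,640,3)
def save(c,n): cv2.imwrite('pics/'+n,c['img'][:,:,::-1])
def totool(dw): return pose()[:3,:3].T@np.array(dw)
E
python3 - <<'E'
from h import *
o=ctrl.get_obs();print(o['time_s'],o['eef_pos'],o['eef_rot'],o['opening']);print(pose()[:3,:3].round(3))
for n in('scene','top'):
    c=shot(n);save(c,n+'0.png');print(n,c['fovy'],c['k1'],c['E'].round(3),(c['z_map']==0).mean())
E
```

```text
pics
0.0 [0.18157143 0.54504236 0.2553891 ] [-3.07379871e-04  1.60196376e-01  9.87084774e-01 -8.22235300e-04] 1.0014491294741392
[[-0.949  0.316 -0.001]
 [ 0.316  0.949 -0.002]
 [ 0.    -0.002 -1.   ]]
scene 47.294244707497555 -0.0475730418307025 [[-0.731  0.587 -0.349  1.008]
 [ 0.683  0.618 -0.39   0.345]
 [-0.012 -0.523 -0.852  1.083]
 [ 0.     0.     0.     1.   ]] 0.0041171875
top 49.59902961757146 -0.09082888724948458 [[ 0.066 -0.974  0.216  0.279]
 [-0.998 -0.064  0.016 -0.106]
 [-0.002 -0.217 -0.976  1.43 ]
 [ 0.     0.     0.     1.   ]] 0.003859375
```

View pics/scene0.png

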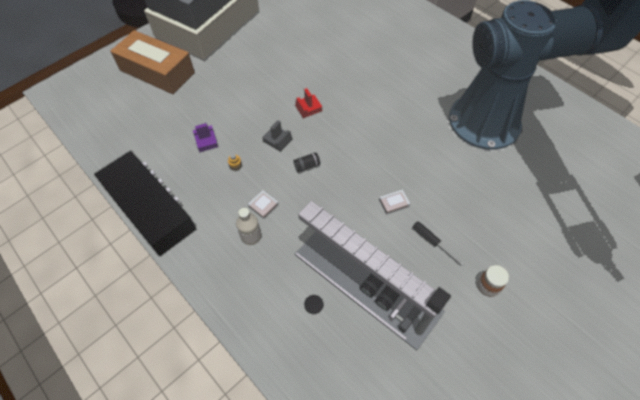

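View pics/top0.png

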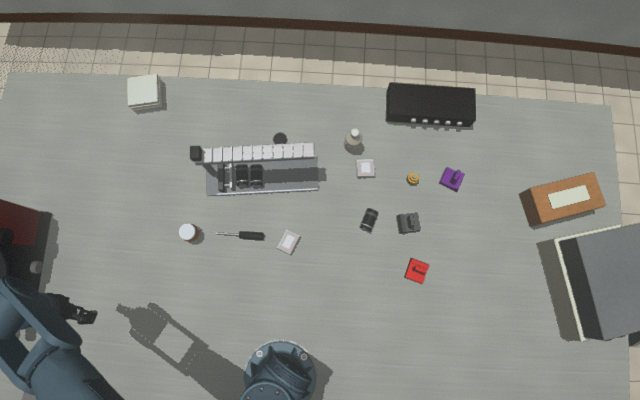

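Scene picture: dark chock at (277,135), look-alikes red (308,103) and purple (205,137). The stray tube is at (306,162), with the lens cap (314,304) and brass objective (235,162) near it. Tray tubes are at (371,283) and (388,297).
Top picture: chock (408,222), red (417,270), purple (452,178), stray tube (369,220), tray tubes (241,175) and (256,175), tray corners about (206,195) and (319,190). My choice is the dark grey chock and the black tube lying at (369,220).

```bash
cat > m.py <<'E'
from h import *
t=shot('top');s=shot('scene')
def blob(c,x,y,w,h,thr,z0=0.006):
    P=cloud(c);m=np.zeros((400,640),bool);m[y:y+h,x:x+w]=(c['img'][y:y+h,x:x+w].max(2)<thr)&(P[y:y+h,x:x+w,2]>z0)
    return P[m],m
for n,c,b in(('tube top',t,(355,203,28,32)),('tube sc',s,(290,148,34,28)),('chock top',t,(394,208,30,30)),('chock sc',s,(260,117,36,34))):
    Q,m=blob(c,*b,110);r=cv2.minAreaRect((Q[:,:2]*1000).astype(np.float32))
    print(n,len(Q),'z',np.percentile(Q[:,2],[5,50,95,100]).round(4),'rect',np.round(r[0],1),np.round(r[1],1),round(r[2],1))
    # undersides hulls by ray at plane
    for z in(.0,.02,.04):
        ys,xs=np.where(m);p=plane(c,np.c_[xs,ys],z);r=cv2.minAreaRect((p[:,:2]*1000).astype(np.float32));print('   plane',z,np.round(r[0],1),np.round(r[1],1),round(r[2],1))
P=cloud(t)
for uv in[(206,195),(319,190),(262,193),(215,155),(315,148),(262,172),(237,172),(300,175),(195,153)]:
    print(uv,P[uv[1],uv[0]].round(4),t['img'][uv[1],uv[0]])
for n,(c,x,y,w,h) in {'chock':(t,378,195,60,45),'tube':(t,200,135,125,65)}.items():
    cv2.imwrite('pics/crop_%s.png'%n,cv2.resize(c['img'][y:y+h,x:x+w,::-1],None,fx=6,fy=6,interpolation=cv2.INTER_CUBIC))
a=cv2.resize(t['img'][195:245,345:435,::-1],None,fx=7,fy=7,interpolation=2);b=cv2.resize(t['img'][135:200,200:325,::-1],(630,328),interpolation=2)
cv2.imwrite('pics/close1.png',np.vstack([a[:270],b[:328]]) if 0 else np.vstack([cv2.resize(a,(480,266)),cv2.resize(b,(480,250))]))
E
python3 m.py
```

```text
tube top 245 z [0.0228 0.0358 0.0425 1.4301] rect [ 408.3 -198. ] [ 43.3 313.5] 62.4
   plane 0.0 [ 518.9 -256.6] [40.3 76.2] 66.6
   plane 0.02 [ 515.5 -254.5] [39.7 75.1] 66.6
   plane 0.04 [ 512.2 -252.4] [39.1 74.1] 66.6
tube sc 322 z [0.0157 0.0343 0.0407 1.0826] rect [768.5  27.4] [792.8  71.8] 47.8
   plane 0.0 [ 505.8 -263.5] [48.1 77.7] 69.1
   plane 0.02 [ 515.1 -252.2] [47.2 76.3] 69.1
   plane 0.04 [ 524.4 -241. ] [46.3 74.8] 69.1
chock top 387 z [0.0119 0.026  0.0755 1.4301] rect [ 424.7 -251.4] [ 79.4 403. ] 33.9
   plane 0.0 [ 516.8 -389.4] [63.8 72.8] 8.0
   plane 0.02 [ 513.5 -385.4] [62.9 71.8] 8.0
   plane 0.04 [ 510.2 -381.5] [62.  70.8] 8.0
chock sc 461 z [0.0092 0.026  0.0721 1.0826] rect [771.3 -42.3] [904.3  85. ] 53.2
   plane 0.0 [ 501.3 -396.9] [89.6 77.4] 11.8
   plane 0.02 [ 510.6 -383.2] [88. 76.] 11.8
   plane 0.04 [ 520.  -369.4] [86.3 74.6] 11.8
(206, 195) [ 0.5687  0.3006 -0.0098] [153 159 151]
(319, 190) [ 0.6085 -0.085   0.0043] [151 154 147]
(262, 193) [0.586  0.1071 0.0013] [108 109 109]
(215, 155) [0.6496 0.229  0.2014] [207 206 208]
(315, 148) [ 0.7582 -0.0612 -0.0009] [153 156 149]
(262, 172) [0.6519 0.1097 0.0299] [65 66 65]
(237, 172) [0.643  0.1912 0.0429] [55 55 52]
(300, 175) [ 0.655  -0.0173  0.0104] [79 83 81]
(195, 153) [0.6407 0.2782 0.2391] [76 76 74]
```

View pics/close1.png

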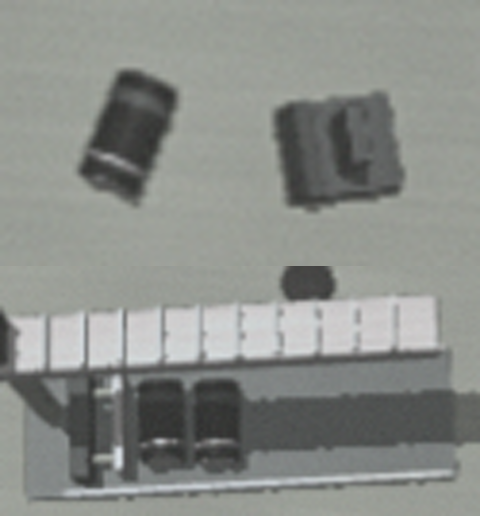

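The crop shows the grey chock (right) with its fin and its sloped bearing face towards +y, and the banded black tube to its left. Lower crop: tray, end plate at about (228,178), tubes a and b touching or nearly so, lamp bar above. The choice is confirmed.

```bash
cat >> h.py <<'E'
def rot(head,tilt):
    h,t=np.radians([head,tilt]);x=np.array([np.cos(h),np.sin(h),0]);y=np.array([-np.sin(h),np.cos(h),0])
    z=np.sin(t)*x-np.cos(t)*np.array([0,0,1]);return np.c_[np.cross(y,z),y,z]
def go(g,head,tilt,T0=None):
    "g: world place for the grasp point (6 mm ahead of TCP)"
    T0=pose() if T0 is None else T0;Rm=rot(head,tilt);p=np.array(g)-0.006*Rm[:,2]
    d=T0[:3,:3].T@(p-T0[:3,3]);r=R.from_matrix(T0[:3,:3].T@Rm).as_rotvec(degrees=True)
    print('shift',d.round(4),'turn',r.round(2),'rows>=',round(max(np.linalg.norm(d)/.0417,np.linalg.norm(r)/7.16),1))
E
python3 - <<'E'
from h import *
w=shot('wrist');print(np.array(w['T_tool_cam']).round(3),w['fovy'],w['k1'])
t=shot('top');g=t['img'].astype(float).mean(2)
# near edge of tray: lip bright line lower boundary; columns 215..312
pts=[]
for u in range(212,316,4):
    col=g[180:205,u];d=np.diff(col);pts.append((u,180+np.argmax(col)))
pts=np.array(pts);print(pts.T)
p=plane(t,pts,0.014);k=np.polyfit(p[:,1],p[:,0],1);res=np.abs(np.polyval(k,p[:,1])-p[:,0]);ok=res<.004
k=np.polyfit(p[ok,1],p[ok,0],1);print('lip x=%.4f + %.4f y'%(k[1],k[0]),'yaw deg',np.degrees(-np.arctan(k[0])),ok.sum())
print(plane(t,[(207.3,195.3),(318.5,189.3)],0.008).round(4))
# cloud: post, tubes, tray
P=cloud(t)
for v in(165,170,175,180):
    print(v,[(u,*P[v,u].round(3)) for u in range(216,272,3)])
go([.515-.14*np.cos(-.39),-.254+.14*np.sin(.39),.17],-22,40)
E
```

```text
[[ 0.    -0.963 -0.269  0.069]
 [ 1.     0.    -0.     0.   ]
 [ 0.    -0.269  0.963 -0.12 ]
 [ 0.     0.     0.     1.   ]] 64.17740506355335 0.008258688534338927
[[212 216 220 224 228 232 236 240 244 248 252 256 260 264 268 272 276 280
  284 288 292 296 300 304 308 312]
 [201 197 193 193 193 193 193 192 192 192 192 191 191 191 191 191 190 190
  190 190 190 189 189 189 189 188]]
lip x=0.6026 + -0.1235 y yaw deg 7.043189955642808 21
[[ 0.5644  0.291   0.008 ]
 [ 0.61   -0.0832  0.008 ]]
165 [(216, np.float64(0.672), np.float64(0.274), np.float64(0.009)), (219, np.float64(0.663), np.float64(0.254), np.float64(0.044)), (222, np.float64(0.663), np.float64(0.244), np.float64(0.045)), (225, np.float64(0.674), np.float64(0.243), np.float64(0.009)), (228, np.float64(0.675), np.float64(0.232), np.float64(0.009)), (231, np.float64(0.667), np.float64(0.215), np.float64(0.039)), (234, np.float64(0.678), np.float64(0.213), np.float64(0.0)), (237, np.float64(0.668), np.float64(0.194), np.float64(0.04)), (240, np.float64(0.666), np.float64(0.182), np.float64(0.05)), (243, np.float64(0.669), np.flo
[... 3618 characters left out ...]
float64(0.616), np.float64(0.168), np.float64(0.046)), (246, np.float64(0.618), np.float64(0.158), np.float64(0.043)), (249, np.float64(0.627), np.float64(0.155), np.float64(0.008)), (252, np.float64(0.619), np.float64(0.138), np.float64(0.043)), (255, np.float64(0.618), np.float64(0.127), np.float64(0.051)), (258, np.float64(0.619), np.float64(0.118), np.float64(0.048)), (261, np.float64(0.623), np.float64(0.109), np.float64(0.036)), (264, np.float64(0.632), np.float64(0.105), np.float64(-0.0)), (267, np.float64(0.631), np.float64(0.094), np.float64(0.007)), (270, np.float64(0.631), np.float64(0.083), np.float64(0.01))]
shift [-0.4254 -0.6431  0.0817] turn [  1.21 -39.99   3.43] rows>= 18.6
```

{"api": "servo_tool", "payload": {
  "series": "-1 -0.425 -0.643 0.082 1.2 -40 3.4;-1 -0.425 -0.643 0.082 1.2 -40 3.4;-1 -0.425 -0.643 0.082 1.2 -40 3.4;-1 -0.425 -0.643 0.082 1.2 -40 3.4;-1 -0.425 -0.643 0.082 1.2 -40 3.4;-1 -0.425 -0.643 0.082 1.2 -40 3.4;-1 -0.425 -0.643 0.082 1.2 -40 3.4;-1 -0.425 -0.643 0.082 1.2 -40 3.4;-1 -0.425 -0.643 0.082 1.2 -40 3.4;-1 -0.425 -0.643 0.082 1.2 -40 3.4;-1 -0.425 -0.643 0.082 1.2 -40 3.4;-1 -0.425 -0.643 0.082 1.2 -40 3.4"
}}

```text
time_s: 1.3
eef_pos: [0.3057, 0.0929, 0.2072]
eef_rot: [0.333, 0.179, 0.923, -0.066]
wrist_force: [0.2, -0.9, -0.4]
opening: 0.998
grasp_force: 0.0
```

```bash
python3 - <<'E'
from h import *
o=ctrl.get_obs();print(o['time_s'],o['eef_pos'],o['q'],o['wrist_force']);print(pose()[:3,:3].round(3))
go([.515-.14*np.cos(-.39),-.254+.14*np.sin(.39),.17],-22,40)
E
```

```text
1.3 [0.30568411 0.09286405 0.20723691] [ 0.29752973 -0.79526498  2.56758306 -0.55226251  0.87790994 -0.63800189] [ 0.17754668 -0.90382185 -0.41373339]
[[-0.714  0.375  0.591]
 [ 0.288  0.927 -0.241]
 [-0.638 -0.002 -0.77 ]]
shift [-0.1176 -0.2422  0.1406] turn [-0.1  -0.32  0.04] rows>= 7.3
```

{"api": "servo_tool", "payload": {
  "series": "-1 -0.118 -0.242 0.141 0 0 0;-1 -0.118 -0.242 0.141 0 0 0;-1 -0.118 -0.242 0.141 0 0 0;-1 -0.118 -0.242 0.141 0 0 0;-1 -0.118 -0.242 0.141 0 0 0;-1 -0.118 -0.242 0.141 0 0 0;-1 -0.118 -0.242 0.141 0 0 0;-1 -0.118 -0.242 0.141 0 0 0;-1 -0.118 -0.242 0.141 0 0 0;-1 -0.118 -0.242 0.141 0 0 0"
}}

```text
time_s: 2.13
eef_pos: [0.3814, -0.1599, 0.1864]
eef_rot: [0.333, 0.18, 0.923, -0.066]
wrist_force: [-0.2, 0.9, -0.5]
opening: 1.0
grasp_force: 0.0
```

```bash
python3 - <<'E'
from h import *
o=ctrl.get_obs();print(o['eef_pos'],o['q'])
c=shot('wrist');save(c,'w1.png');P=cloud(c)
m=(P[...,2]>.006)&(P[...,2]<.09)&(c['z_map']>0)&(c['img'].max(2)<120)
n,l,st,ce=cv2.connectedComponentsWithStats(m.astype(np.uint8))
for i in range(1,n):
    if st[i,4]<300: continue
    ys,xs=np.where(l==i);Q=P[l==i];r=cv2.minAreaRect((Q[:,:2]*1000).astype(np.float32))
    print(st[i],ce[i].round(),'z',np.percentile(Q[:,2],[5,50,98]).round(3),'med',np.median(Q,0).round(4),np.round(r[0],1),np.round(r[1],1),round(r[2],1))
    for z in (.02,.04):
        r=cv2.minAreaRect((plane(c,np.c_[xs,ys],z)[:,:2]*1000).astype(np.float32));print('  ',z,np.round(r[0],1),np.round(r[1],1),round(r[2],1))
E
```

```text
[ 0.38135852 -0.15990788  0.18637424] [-0.9529585  -0.64995312  2.55531822  0.55609678  0.70406758 -2.47072189]
[ 513    0   47   66 1018] [534.  29.] z [0.007 0.015 0.023] med [ 0.4253 -0.0204  0.0154] [426.5 -20.5] [ 3.2 46.4] 66.4
   0.02 [425.4 -24.3] [12.2 45. ] 67.0
   0.04 [410.3 -32.3] [11.  40.8] 67.0
[   0   83  113   94 4417] [ 49. 131.] z [0.009 0.029 0.073] med [ 0.3555 -0.3992  0.0293] [ 359.  -414.2] [60.  69.9] 71.9
   0.02 [ 375.7 -435.2] [ 81.5 170.3] 28.4
   0.04 [ 365.1 -405.1] [ 73.9 154.5] 28.4
[ 454  134  186   97 9229] [553. 186.] z [0.009 0.01  0.015] med [0.6511 0.0291 0.0102] [654.   21.2] [120.5 194. ] 6.7
   0.02 [638.3  16.1] [128.8 186.6] 7.2
   0.04 [603.4   4.3] [116.8 169.2] 7.2
[ 267  151   43   64 2052] [289. 182.] z [0.012 0.035 0.042] med [ 0.4909 -0.2452  0.0354] [ 513.2 -252.2] [40.1 71.9] 70.8
   0.02 [ 522.2 -256.9] [ 41.8 120.4] 70.0
   0.04 [ 498.  -243.4] [ 37.9 109.2] 70.0
[ 157  176   77   99 3579] [192. 215.] z [0.009 0.029 0.076] med [ 0.5054 -0.3787  0.0289] [ 566.  -453.7] [ 82.5 260.6] 37.1
   0.02 [ 573.4 -465.1] [ 86.  324.2] 35.3
[... 567 characters left out ...]
.1 -390.3] [38. 63.] 55.0
   0.04 [ 620.4 -364.4] [34.5 57.2] 55.0
[ 378  246   41   53 1562] [397. 270.] z [0.01  0.046 0.08 ] med [ 0.7504 -0.1826  0.0465] [ 759.4 -184.2] [55.6 29.8] 81.8
   0.02 [ 852.5 -192.3] [ 74.4 265.8] 79.0
   0.04 [ 797.8 -184.8] [ 67.5 241.1] 79.0
[   0  253   82   63 3748] [ 35. 285.] z [0.01  0.046 0.088] med [ 0.5852 -0.7846  0.046 ] [ 583.6 -785.7] [120.9  17.7] 21.8
   0.02 [ 662.3 -921.9] [121.  427.4] 28.5
   0.04 [ 625.2 -846.7] [109.8 387.7] 28.5
[ 222  281  144   57 6171] [296. 311.] z [0.014 0.057 0.077] med [ 0.8694 -0.4205  0.0567] [ 920.7 -448.6] [299.2 129.9] 89.8
   0.02 [1040.9 -529.9] [476.3 405.5] 89.9
   0.04 [ 968.6 -491. ] [432.1 367.9] 89.9
```

View pics/w1.png

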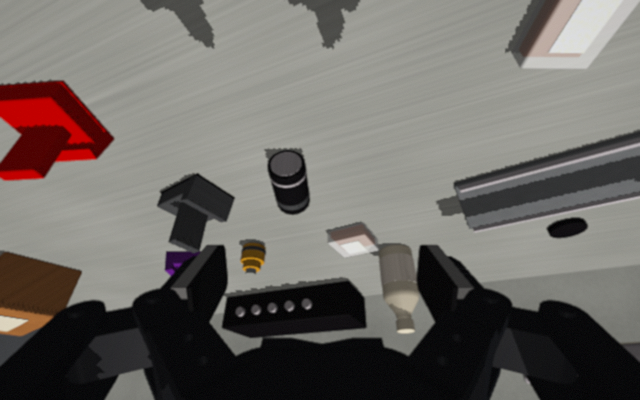

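The wrist picture shows the tube at (289,182), the grey chock at (192,215), red look-alike (50,130), purple (180,262), objective (253,255), tray (550,185), and the fingers at the bottom. Three views put the tube at (0.514,-0.253), yaw about -20.5°, top at 0.041 (it should be 0.040).

```bash
python3 - <<'E'
from h import *
z=rot(-20.5,40)[:,2]
go(np.array([.514,-.253,.026])-.07*z,-20.5,40)
E
```

```text
shift [-0.019  -0.0313  0.1466] turn [-1.42 -0.46 -1.11] rows>= 3.6
```

{"api": "servo_tool", "payload": {
  "series": "-1 -0.019 -0.031 0.147 -1.4 -0.5 -1.1;-1 -0.019 -0.031 0.147 -1.4 -0.5 -1.1;-1 -0.019 -0.031 0.147 -1.4 -0.5 -1.1;-1 -0.019 -0.031 0.147 -1.4 -0.5 -1.1;-1 -0.019 -0.031 0.147 -1.4 -0.5 -1.1;-1 -0.019 -0.031 0.147 -1.4 -0.5 -1.1;-1 -0.019 -0.031 0.147 -1.4 -0.5 -1.1;-1 -0.019 -0.031 0.147 -1.4 -0.5 -1.1;-1 -0.019 -0.031 0.147 -1.4 -0.5 -1.1"
}}

```text
time_s: 2.93
eef_pos: [0.4722, -0.2258, 0.0931]
eef_rot: [0.333, 0.167, 0.926, -0.058]
wrist_force: [0.0, 0.6, 0.6]
opening: 0.997
grasp_force: 0.0
```

```bash
python3 - <<'E'
from h import *
o=ctrl.get_obs();print(o['eef_pos'],o['q'])
c=shot('wrist');P=cloud(c)
m=(P[...,2]>.006)&(P[...,2]<.055)&(np.hypot(P[...,0]-.514,P[...,1]+.253)<.06)
Q=P[m];r=cv2.minAreaRect((Q[:,:2]*1000).astype(np.float32));print(len(Q),np.percentile(Q[:,2],[5,50,98]),r)
z=rot(-20.5,40)[:,2]
go(np.array([.514,-.253,.026]),-20.5,40)
E
```

```text
[ 0.47220386 -0.22581844  0.09310067] [-0.85548719  0.05270434  2.326563    1.17097698  0.34108641 -3.11736209]
5734 [0.01166657 0.03530871 0.04227217] ((512.8516845703125, -252.483642578125), (40.19438934326172, 71.6796646118164), 69.75695037841797)
shift [ 0.0056 -0.011   0.0769] turn [ 0.26 -0.44 -0.02] rows>= 1.9
```

```bash
python3 - <<'E'
from h import *
go(np.array([.513,-.2525,.085]),-20.5,28)
E
```

```text
shift [-0.0323 -0.0107  0.0308] turn [2.600e-01 1.156e+01 1.000e-02] rows>= 1.6
```

{"api": "servo_tool", "payload": {
  "series": "-1 -0.032 -0.011 0.031 0.3 11.6 0;-1 -0.032 -0.011 0.031 0.3 11.6 0;-1 -0.032 -0.011 0.031 0.3 11.6 0;-1 -0.032 -0.011 0.031 0.3 11.6 0;-1 -0.032 -0.011 0.031 0.3 11.6 0;-1 -0.032 -0.011 0.031 0.3 11.6 0"
}}

```text
time_s: 3.48
eef_pos: [0.5116, -0.2535, 0.0914]
eef_rot: [0.239, 0.173, 0.955, -0.044]
wrist_force: [0.2, 0.5, -0.1]
opening: 1.0
grasp_force: 0.0
```

```bash
python3 - <<'E'
from h import *
o=ctrl.get_obs();print(o['eef_pos'],o['q'])
go(np.array([.513,-.2525,.025]),-20.5,28)
E
```

```text
[ 0.51163052 -0.25349031  0.09139496] [-0.76624659  0.17385579  2.08943281  0.43040816  0.45907415 -2.3264017 ]
shift [0.0304 0.0015 0.053 ] turn [-0.13  0.08  0.03] rows>= 1.5
```

{"api": "servo_tool", "payload": {
  "series": "-1 0.015 0.001 0.027 0 0 0;-1 0.030 0.001 0.053 0 0 0;-1 0.030 0.001 0.053 0 0 0;-1 0.030 0.001 0.053 0 0 0;-1 0.030 0.001 0.053 0 0 0;1 0.030 0.001 0.053 0 0 0;1 0.030 0.001 0.053 0 0 0;1 0.030 0.001 0.053 0 0 0;1 0.030 0.001 0.053 0 0 0;1 0.030 0.001 0.053 0 0 0;1 0.030 0.001 0.053 0 0 0;1 0.030 0.001 0.053 0 0 0"
}}

```text
time_s: 4.48
eef_pos: [0.5095, -0.251, 0.0285]
eef_rot: [0.237, 0.173, 0.955, -0.043]
wrist_force: [-1.9, 2.0, 8.0]
opening: 0.452
grasp_force: 59.6
```

```bash
python3 - <<'E'
from h import *
o=ctrl.get_obs();print(o['eef_pos'],o['q'],o['opening'],o['grasp_force']);print(pose()[:3,:3].round(3))
go(np.array([.513,-.2525,.025]),-20.5,28)
xd=np.array([np.cos(np.radians(7.04)),np.sin(np.radians(7.04)),0]);yd=np.array([-xd[1],xd[0],0]);O=np.array([.6449,.1262,0])
tgt=O-.078*yd;print(tgt)
T=pose();T1=T.copy();T1[2,3]+=.09;print('lift',totool([0,0,.09]).round(4))
print('after lift, to pre-place:');go(tgt-.16*xd+[0,0,.085],7.04,28,T1)
E
```

```text
[ 0.50950033 -0.25104461  0.02849555] [-0.76613665  0.3181483   2.09716449  0.61069338  0.32969955 -2.51928893] 0.4515476731808037 59.585718512535095
[[-0.827  0.352  0.439]
 [ 0.311  0.936 -0.164]
 [-0.468  0.    -0.884]]
shift [-0.0017 -0.0001 -0.0011] turn [-0.02 -0.07 -0.09] rows>= 0.0
[0.65445985 0.04878806 0.        ]
lift [-0.0422  0.     -0.0795]
after lift, to pre-place:
shift [ 0.114   0.2561 -0.0284] turn [-12.94  -0.06 -24.41] rows>= 6.8
```

{"api": "servo_tool", "payload": {
  "series": "1 -0.021 0 -0.040 0 0 0;1 -0.042 0 -0.080 0 0 0;1 0.072 0.256 -0.108 -12.9 0 -24.4;1 0.072 0.256 -0.108 -12.9 0 -24.4;1 0.072 0.256 -0.108 -12.9 0 -24.4;1 0.072 0.256 -0.108 -12.9 0 -24.4;1 0.072 0.256 -0.108 -12.9 0 -24.4;1 0.072 0.256 -0.108 -12.9 0 -24.4;1 0.072 0.256 -0.108 -12.9 0 -24.4;1 0.072 0.256 -0.108 -12.9 0 -24.4;1 0.072 0.256 -0.108 -12.9 0 -24.4;1 0.072 0.256 -0.108 -12.9 0 -24.4"
}}

```text
time_s: 5.48
eef_pos: [0.4921, 0.0294, 0.0897]
eef_rot: [0.24, -0.06, 0.969, 0.015]
wrist_force: [-0.5, -0.4, -0.9]
opening: 0.452
grasp_force: 61.6
```

```bash
python3 - <<'E'
from h import *
o=ctrl.get_obs();print(o['eef_pos'],o['q'],o['opening'],o['grasp_force'])
c=shot('wrist');save(c,'w2.png');P=cloud(c)
xd=np.array([np.cos(np.radians(7.04)),np.sin(np.radians(7.04)),0]);yd=np.array([-xd[1],xd[0],0]);O=np.array([.6449,.1262,0])
print(np.median(P[(abs((P-O)@xd)<.05)&(abs((P-O)@yd+.15)<.04)&(P[...,2]<.05)],0))
L=np.stack([(P-O)@xd,(P-O)@yd,P[...,2]],-1)
m=(abs(L[...,0])<.045)&(L[...,1]<.11)&(L[...,1]>-.19)&(L[...,2]>.015)&(L[...,2]<.075)&(c['z_map']<.8)
h,e=np.histogram(L[m][:,1],np.arange(-.12,.12,.006));print(list(zip(e.round(3),h)))
# lips from depth
q=L[(L[...,2]>.011)&(L[...,2]<.017)&(L[...,1]<-.02)&(L[...,1]>-.2)&(L[...,0]<-.04)&(L[...,0]>-.08)];print('lip x',np.percentile(q[:,0],[10,50,90]) if len(q) else 0)
tgt=O-.078*yd
go(tgt-.14*xd+[0,0,.050],7.04,28)
E
```

```text
[0.49209335 0.02937746 0.0897129 ] [-0.30313303  0.00854642  2.27773742  0.46393952  0.44941046 -2.3757424 ] 0.4522476540141528 61.55214071273804
[ 0.63566452 -0.04615229  0.01006803]
[(np.float64(-0.12), np.int64(0)), (np.float64(-0.114), np.int64(0)), (np.float64(-0.108), np.int64(0)), (np.float64(-0.102), np.int64(0)), (np.float64(-0.096), np.int64(0)), (np.float64(-0.09), np.int64(0)), (np.float64(-0.084), np.int64(0)), (np.float64(-0.078), np.int64(0)), (np.float64(-0.072), np.int64(0)), (np.float64(-0.066), np.int64(0)), (np.float64(-0.06), np.int64(0)), (np.float64(-0.054), np.int64(0)), (np.float64(-0.048), np.int64(0)), (np.float64(-0.042), np.int64(0)), (np.float64(-0.036), np.int64(0)), (np.float64(-0.03), np.int64(0)), (np.float64(-0.024), np.int64(0)), (np.float64(-0.018), np.int64(0)), (np.float64(-0.012), np.int64(0)), (np.float64(-0.006), np.int64(0)), (np.float64(0.0), np.int64(0)), (np.float64(0.006), np.int64(47)), (np.float64(0.012), np.int64(58)), (np.float64(0.018), np.int64(35)), (np.float64(0.024), np.int64(0)), (np.float64(0.03), np.int64(0)), (np.float64(0.036), np.int64(0)), (np.float64(0.042), np.int64(0)), (np.float64(0.048), np.int64(15)), (np.float64(0.054), np.int64(76)), (np.float64(0.06), np.int64(97)), (np.float64(0.066), np.int64(83)), (np.float64(0.072), np.int64(1)), (np.float64(0.078), np.int64(0)), (np.float64(0.084), np.int64(741)), (np.float64(0.09), np.int64(67)), (np.float64(0.096), np.int64(3)), (np.float64(0.102), np.int64(64)), (np.float64(0.108), np.int64(19))]
lip x [-0.06221213 -0.06127603 -0.05759863]
shift [-0.002   0.0002  0.0401] turn [ 0.04 -0.13 -0.09] rows>= 1.0
```

View pics/w2.png

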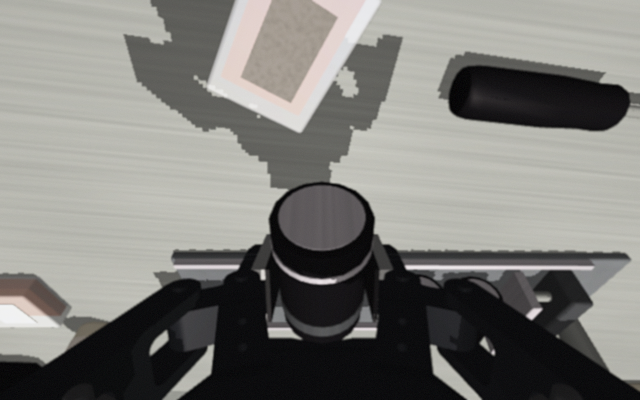

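Wrist picture: tube gripped square and level at (322,260), near tray lip at row 255 beyond it, end plate at about (530,300). The sample box (285,60) and screwdriver (540,95) are behind the fingers and clear.

```bash
cat >> h.py <<'E'
a=np.radians(7.04);xd=np.array([np.cos(a),np.sin(a),0]);yd=np.array([-xd[1],xd[0],0]);O=np.array([.6449,.1262,0])
def W(x,y,z): return O+x*xd+y*yd+[0,0,z]
E
python3 - <<'E'
from h import *
for p in((-.1,.054),(0,.048),(0,.0315)): go(W(p[0],-.078,p[1]),7.04,28)
E
```

```text
shift [-0.0392  0.0002  0.0553] turn [ 0.04 -0.13 -0.09] rows>= 1.6
shift [-0.1248  0.0003  0.1073] turn [ 0.04 -0.13 -0.09] rows>= 3.9
shift [-0.1171  0.0003  0.1219] turn [ 0.04 -0.13 -0.09] rows>= 4.1
```

{"api": "servo_tool", "payload": {
  "series": "1 -0.039 0 0.055 0 0 0;1 -0.039 0 0.055 0 0 0;1 -0.068 0 0.072 0 0 0;1 -0.097 0 0.090 0 0 0;1 -0.125 0 0.107 0 0 0;1 -0.125 0 0.107 0 0 0;1 -0.125 0 0.107 0 0 0"
}}

```text
time_s: 6.12
eef_pos: [0.653, 0.0469, 0.053]
eef_rot: [0.24, -0.058, 0.969, 0.015]
wrist_force: [-1.5, -0.2, -2.3]
opening: 0.448
grasp_force: 61.5
```

```bash
python3 - <<'E'
from h import *
o=ctrl.get_obs();print(o['eef_pos'],o['q'],o['wrist_force'],o['torque'])
go(W(0,-.078,.0315),7.04,28)
E
```

```text
[0.65300486 0.0469146  0.05302313] [-0.17153416  0.40597106  1.8836581   0.35095256  0.40584358 -2.15410895] [-1.54343186 -0.18670278 -2.28219199] [-0.05324819  0.40381299 -0.01973336]
shift [0.0086 0.0017 0.0138] turn [ 0.   -0.13 -0.18] rows>= 0.4
```

{"api": "servo_tool", "payload": {
  "series": "1 0.004 0.001 0.007 0 0 0;1 0.008 0.002 0.013 0 0 0;1 0.0085 0.002 0.0138 0 0 0;1 0.0085 0.002 0.0138 0 0 0"
}}

```text
time_s: 6.45
eef_pos: [0.6486, 0.0506, 0.0362]
eef_rot: [0.239, -0.059, 0.969, 0.016]
wrist_force: [-0.2, -0.2, -1.7]
opening: 0.449
grasp_force: 62.8
```

{"api": "servo_tool", "payload": {
  "series": "1 0.0006 0 0.0011 0 0 0;1 0.0006 0 0.0011 0 0 0"
}}

```text
time_s: 6.62
eef_pos: [0.6496, 0.0509, 0.036]
eef_rot: [0.24, -0.059, 0.969, 0.016]
wrist_force: [-0.2, -0.0, -1.0]
opening: 0.454
grasp_force: 63.2
```

{"api": "servo_tool", "payload": {
  "series": "1 0.0005 0 0.0009 0 0 0;1 0.0005 0 0.0009 0 0 0;-0.1 0.0005 0 0.0009 0 0 0;-0.2 0.0005 0 0.0009 0 0 0;-0.3 0.0005 0 0.0009 0 0 0;-0.4 0.0005 0 0.0009 0 0 0;-0.4 0.0005 0 0.0009 0 0 0;-0.4 0.0005 0 0.0009 0 0 0"
}}

```text
time_s: 7.28
eef_pos: [0.6496, 0.051, 0.0345]
eef_rot: [0.24, -0.059, 0.969, 0.016]
wrist_force: [0.2, -0.1, 0.5]
opening: 0.703
grasp_force: 0.0
```

```bash
python3 - <<'E'
from h import *
o=ctrl.get_obs();print(o['eef_pos'],o['wrist_force'])
T=pose();print('back up+out', totool(-.02*xd+[0,0,.035]).round(4),totool(-.15*xd+[0,0,.07]).round(4))
T1=T.copy();T1[:3,3]+=-.15*xd+[0,0,.07]
go(np.array([.40,-.27,.20]),8,25)
E
```

```text
[0.64960926 0.05100382 0.03450852] [ 0.20190686 -0.05832198  0.46574532]
back up+out [ 0.0014  0.0001 -0.0403] [ 1.000e-01  1.000e-04 -1.319e-01]
shift [ 0.1761 -0.2878 -0.2868] turn [-0.34  2.81 -0.93] rows>= 10.6
```

{"api": "servo_tool", "payload": {
  "series": "-0.4 0 0 -0.03 0 0 0;-0.4 0.001 0 -0.06 0 0 0;-1 0.1 0 -0.132 0 0 0;-1 0.1 0 -0.132 0 0 0;-1 0.1 0 -0.132 0 0 0;-1 0.176 -0.288 -0.287 0 2.8 -0.9;-1 0.176 -0.288 -0.287 0 2.8 -0.9;-1 0.176 -0.288 -0.287 0 2.8 -0.9;-1 0.176 -0.288 -0.287 0 2.8 -0.9;-1 0.176 -0.288 -0.287 0 2.8 -0.9;-1 0.176 -0.288 -0.287 0 2.8 -0.9;-1 0.176 -0.288 -0.287 0 2.8 -0.9"
}}

```text
time_s: 8.28
eef_pos: [0.41, -0.2325, 0.1936]
eef_rot: [0.217, -0.067, 0.974, 0.012]
wrist_force: [0.9, -0.5, -0.1]
opening: 1.0
grasp_force: 0.0
```

```bash
python3 - <<'E'
from h import *
o=ctrl.get_obs();print(o['time_s'],o['eef_pos'],o['q'],o['wrist_force'])
t=shot('top')
cv2.imwrite('pics/t2.png',cv2.resize(t['img'][130:250,190:440,::-1],None,fx=3,fy=3,interpolation=2))
P=cloud(t);L=np.stack([(P-O)@xd,(P-O)@yd,P[...,2]],-1)
m=(abs(L[...,0])<.035)&(abs(L[...,1])<.12)&(L[...,2]>.030)&(L[...,2]<.07)
for x0 in(-.03,-.01,.01):
  q=L[m&(abs(L[...,0]-x0)<.01)];h,e=np.histogram(q[:,1],np.arange(-.12,.12,.008));print(x0,[(int(1000*a+4),int(b)) for a,b in zip(e,h) if b])
E
```

```text
8.2833 [ 0.40998277 -0.23253748  0.19359919] [-1.02954229 -0.17641293  2.16061013  0.47095564  1.02206049 -2.95962337] [ 0.88610034 -0.48882607 -0.05250559]
-0.03 [(-99, 3), (-91, 9), (-83, 15), (-75, 9), (-67, 12), (-59, 6), (-19, 3), (-11, 14), (-3, 8), (4, 12), (12, 10), (20, 4), (28, 1), (36, 14), (44, 11), (52, 9), (60, 8), (68, 5), (84, 8), (92, 6), (100, 1), (108, 1)]
-0.01 [(-99, 3), (-91, 18), (-83, 11), (-75, 13), (-67, 16), (-59, 6), (-19, 3), (-11, 15), (-3, 14), (4, 15), (12, 14), (20, 6), (28, 3), (36, 15), (44, 17), (52, 15), (60, 14), (68, 7), (84, 10), (92, 13)]
0.01 [(-99, 1), (-91, 16), (-83, 12), (-75, 16), (-67, 13), (-59, 6), (-19, 2), (-11, 18), (-3, 15), (4, 15), (12, 10), (20, 7), (36, 17), (44, 16), (52, 11), (60, 11), (68, 11), (84, 9), (92, 11)]
```

View pics/t2.png

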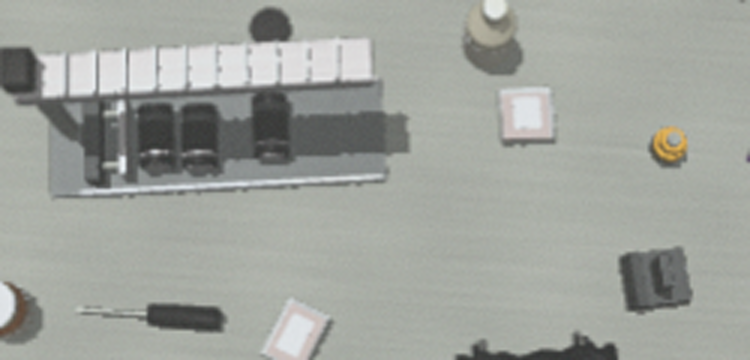

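Top crop: stray tube now lies in the tray at (271,128), parallel to a (157,137) and b (200,138) on the open side. Chock at (655,278) is untouched, and the boxes and screwdriver are undisturbed.

```bash
python3 - <<'E'
from h import *
t=shot('top');s=shot('scene');w=shot('wrist')
for n,c in(('t',t),('s',s),('w',w)):
    P=cloud(c);near=np.hypot(P[...,0]-.512,P[...,1]+.385)<.06
    for lo,hi in((.055,.085),(.006,.085)):
        Q=P[near&(P[...,2]>lo)&(P[...,2]<hi)]
        if len(Q)>8: r=cv2.minAreaRect((Q[:,:2]*1000).astype(np.float32));print(n,lo,len(Q),np.round(r[0],1),np.round(r[1],1),round(r[2],1),'top',np.percentile(Q[:,2],97).round(3))
    L=np.stack([(P-O)@xd,(P-O)@yd,P[...,2]],-1)
    for nm,yc in(('a',.05),('b',.002),('c',-.078)):
        q=L[(abs(L[...,1]-yc)<.012)&(L[...,2]>.035)&(L[...,2]<.06)&(abs(L[...,0])<.055)]
        if len(q)>10: print(n,nm,'x',np.percentile(q[:,0],[1,99]).round(4),'z',np.median(q[:,2]).round(4))
go([.512,-.385,.15],8,0)
E
```

```text
t 0.055 58 [ 515.  -385.9] [36.4 12.5] 12.4 top 0.08
t 0.006 426 [ 505.6 -392.6] [97.6 89.4] 9.2 top 0.075
t a x [-0.0369  0.032 ] z 0.0463
t b x [-0.0412  0.0301] z 0.046
t c x [-0.0329  0.0356] z 0.0467
s 0.055 82 [ 515.5 -384.4] [36.5 13.5] 9.1 top 0.076
s 0.006 494 [ 518.9 -384.3] [66.2 76.7] 23.3 top 0.074
s a x [-0.0094  0.0349] z 0.0454
s b x [-0.0092  0.0315] z 0.0453
s c x [-0.0094  0.039 ] z 0.0458
w 0.055 1084 [ 513.4 -384.2] [37.1 12.7] 11.0 top 0.077
w 0.006 5346 [ 513.9 -385. ] [61.3 68.8] 11.0 top 0.076
w a x [-0.0388  0.0278] z 0.0477
w b x [-0.0426 -0.0083] z 0.0465
w c x [-0.0353 -0.0077] z 0.0462
shift [-0.0567 -0.1647  0.0681] turn [-0.4  25.04 -0.29] rows>= 4.5
```

```bash
python3 - <<'E'
from h import *
go([.514,-.385,.12],11,0);go([.514,-.385,.058],11,0)
E
```

```text
shift [-0.0458 -0.1648  0.0961] turn [-1.05 25.02 -3.24] rows>= 4.7
shift [-0.0195 -0.1645  0.1523] turn [-1.05 25.02 -3.24] rows>= 5.4
```

{"api": "servo_tool", "payload": {
  "series": "-1 -0.046 -0.165 0.096 -1 25 -3.2;-1 -0.046 -0.165 0.096 -1 25 -3.2;-1 -0.046 -0.165 0.096 -1 25 -3.2;-1 -0.046 -0.165 0.096 -1 25 -3.2;-1 -0.046 -0.165 0.096 -1 25 -3.2;-1 -0.046 -0.165 0.096 -1 25 -3.2;-1 -0.046 -0.165 0.096 -1 25 -3.2;-1 -0.046 -0.165 0.096 -1 25 -3.2;-1 -0.046 -0.165 0.096 -1 25 -3.2"
}}

```text
time_s: 9.23
eef_pos: [0.515, -0.3815, 0.1261]
eef_rot: [0.0, -0.098, 0.995, 0.0]
wrist_force: [0.1, 0.2, 0.5]
opening: 0.997
grasp_force: 0.0
```

```bash
python3 - <<'E'
from h import *
o=ctrl.get_obs();print(o['time_s'],o['eef_pos'],o['q'])
w=shot('wrist');P=cloud(w);near=np.hypot(P[...,0]-.512,P[...,1]+.385)<.06
Q=P[near&(P[...,2]>.055)&(P[...,2]<.085)]
if len(Q)>8: r=cv2.minAreaRect((Q[:,:2]*1000).astype(np.float32));print(len(Q),r,Q[:,2].max())
go([.514,-.385,.058],11,0)
E
```

```text
9.2333 [ 0.51499637 -0.38149856  0.12610567] [-8.22537446e-01  4.58840932e-01  1.52829918e+00  2.60176400e-04
  1.15471684e+00 -2.58927122e+00]
1374 ((513.3839721679688, -385.671875), (35.90693283081055, 11.758804321289062), 11.122917175292969) 0.07795382626467068
shift [ 0.0016 -0.0027  0.0627] turn [-0.04  0.04  0.2 ] rows>= 1.5
```

Fin measured at (0.5134,-0.3857), yaw 11.1°. Descend and grip.

{"api": "servo_tool", "payload": {
  "series": "-1 0.0015 -0.0033 0.031 0 0 0;-1 0.0015 -0.0033 0.063 0 0 0;-1 0.0015 -0.0033 0.063 0 0 0;-1 0.0015 -0.0033 0.063 0 0 0;1 0.0015 -0.0033 0.063 0 0 0;1 0.0015 -0.0033 0.063 0 0 0;1 0.0015 -0.0033 0.063 0 0 0;1 0.0015 -0.0033 0.063 0 0 0;1 0.0015 -0.0033 0.063 0 0 0;1 0.0015 -0.0033 0.063 0 0 0;1 0.0015 -0.0033 0.063 0 0 0;1 0.0015 -0.0033 0.063 0 0 0"
}}

```text
time_s: 10.28
eef_pos: [0.5144, -0.3868, 0.0633]
eef_rot: [0.0, -0.097, 0.995, -0.0]
wrist_force: [-1.5, 2.9, 4.7]
opening: 0.134
grasp_force: 61.3
```

```bash
python3 - <<'E'
from h import *
o=ctrl.get_obs();print(o['time_s'],o['eef_pos'],o['opening']*85,o['grasp_force'],o['wrist_force'])
T=pose();g=T[:3,3]+.006*T[:3,2];print(g)
T1=T.copy();T1[2,3]+=.06
go([.50,-.14,g[2]+.06],0,0);go([.50,-.14,g[2]],0,0)
E
```

```text
10.2833 [ 0.51443818 -0.38678199  0.06330961] 11.365447648927884 61.312193870544434 [-1.4757768   2.92428404  4.7322697 ]
[ 0.51443976 -0.38678252  0.05730961]
shift [-0.0336  0.2449 -0.06  ] turn [-1.000e-02  1.000e-02  1.115e+01] rows>= 6.1
shift [-0.0336  0.2449 -0.    ] turn [-1.000e-02  1.000e-02  1.115e+01] rows>= 5.9
```

{"api": "servo_tool", "payload": {
  "series": "1 0 0 -0.03 0 0 0;1 0 0 -0.06 0 0 0;1 -0.0336 0.245 -0.06 0 0 11.1;1 -0.0336 0.245 -0.06 0 0 11.1;1 -0.0336 0.245 -0.06 0 0 11.1;1 -0.0336 0.245 -0.06 0 0 11.1;1 -0.0336 0.245 -0.06 0 0 11.1;1 -0.0336 0.245 -0.06 0 0 11.1;1 -0.0336 0.245 -0.06 0 0 11.1;1 -0.0336 0.245 -0.06 0 0 11.1;1 -0.0336 0.245 -0.03 0 0 11.1;1 -0.0336 0.245 -0.006 0 0 11.1"
}}

```text
time_s: 11.28
eef_pos: [0.501, -0.1412, 0.0685]
eef_rot: [0.001, -0.0, 1.0, -0.001]
wrist_force: [-1.2, 0.7, -8.2]
opening: 0.13
grasp_force: 62.3
```

```bash
python3 - <<'E'
from h import *
o=ctrl.get_obs();print(o['time_s'],o['eef_pos'],o['q'],o['opening']*85,o['wrist_force'],pose()[:3,:3].round(3))
E
```

```text
11.2833 [ 0.50097024 -0.14123641  0.06854669] [-5.02768101e-01  3.15330410e-01  1.87281483e+00 -6.89149473e-04
  9.49723432e-01 -2.07389490e+00] 11.028439751443802 [-1.17267794  0.72079362 -8.23958934] [[-1.    -0.001  0.003]
 [-0.001  1.    -0.002]
 [-0.003 -0.002 -1.   ]]
```

{"api": "servo_tool", "payload": {
  "series": "1 0 0 0.002 0 0 0;1 0 0 0.004 0 0 0;1 0 0 0.005 0 0 0;1 0 0 0.0055 0 0 0;0 0 0 0.0055 0 0 0;-0.5 0 0 0.0055 0 0 0;-1 0 0 0.0055 0 0 0;-1 0 0 0.0055 0 0 0;-1 0 0 0.0055 0 0 0;-1 0 0 -0.03 0 0 0;-1 0 0 -0.06 0 0 0;-1 0 0 -0.06 0 0 0"
}}

```text
time_s: 12.28
eef_pos: [0.5035, -0.1418, 0.1347]
eef_rot: [0.004, -0.0, 1.0, -0.002]
wrist_force: [1.4, -1.6, -0.3]
opening: 1.0
grasp_force: 0.0
```

```bash
python3 - <<'E'
from h import *
o=ctrl.get_obs();print(o['time_s'],o['eef_pos'],o['opening'],o['wrist_force'])
w=shot('wrist');P=cloud(w);near=np.hypot(P[...,0]-.50,P[...,1]+.14)<.06
Q=P[near&(P[...,2]>.055)&(P[...,2]<.085)]
if len(Q)>8: r=cv2.minAreaRect((Q[:,:2]*1000).astype(np.float32));print(len(Q),r,Q[:,2].max())
z=rot(0,36)[:,2];go(np.array([.5,-.141,.062])-.06*z,0,36)
E
```

```text
12.2833 [ 0.50352615 -0.14178801  0.1347227 ] 0.999926322903768 [ 1.41189178 -1.62779268 -0.27937065]
1248 ((499.41748046875, -140.02989196777344), (35.65290069580078, 11.710000991821289), 0.17436647415161133) 0.07789046073868669
shift [0.0414 0.0004 0.0168] turn [ -0.2  -35.6    0.12] rows>= 5.0
```

{"api": "servo_tool", "payload": {
  "series": "-0.4 0.041 0.001 0.017 0 -35.6 0;-0.4 0.041 0.001 0.017 0 -35.6 0;-0.4 0.041 0.001 0.017 0 -35.6 0;-0.4 0.041 0.001 0.017 0 -35.6 0;-0.4 0.041 0.001 0.017 0 -35.6 0;-0.4 0.041 0.001 0.017 0 -35.6 0;-0.4 0.041 0.001 0.017 0 -35.6 0;-0.4 0.041 0.001 0.017 0 -35.6 0"
}}

```text
time_s: 13.0
eef_pos: [0.4577, -0.1388, 0.1107]
eef_rot: [0.304, 0.001, 0.953, 0.001]
wrist_force: [-0.5, 0.0, -0.6]
opening: 0.702
grasp_force: 0.0
```

```bash
python3 - <<'E'
from h import *
o=ctrl.get_obs();print(o['time_s'],o['eef_pos'],o['q'],o['opening'])
go([.4994,-.140,.062],0.2,36)
E
```

```text
13.0 [ 0.45767334 -0.13878662  0.11065027] [-0.8285535  -0.08752782  2.36697577  0.86533395  0.59639855 -3.06555757] 0.7018067040504631
shift [-0.0058 -0.0013  0.0578] turn [-0.07 -0.58 -0.33] rows>= 1.4
```

{"api": "servo_tool", "payload": {
  "series": "-0.4 -0.003 -0.001 0.029 0 -0.6 -0.3;-0.4 -0.006 -0.001 0.058 0 -0.6 -0.3;-0.4 -0.006 -0.001 0.058 0 -0.6 -0.3;-0.4 -0.006 -0.001 0.058 0 -0.6 -0.3;-0.4 -0.006 -0.001 0.058 0 -0.6 -0.3"
}}

```text
time_s: 13.42
eef_pos: [0.5023, -0.1362, 0.0789]
eef_rot: [0.301, -0.001, 0.954, -0.001]
wrist_force: [-0.7, -0.1, -0.1]
opening: 0.702
grasp_force: 0.0
```

```bash
python3 - <<'E'
from h import *
o=ctrl.get_obs();print(o['time_s'],o['eef_pos'],o['q'],o['opening'])
go([.4994,-.140,.062],0.2,36)
E
```

```text
13.4167 [ 0.502304   -0.13620047  0.07888389] [-0.72002756  0.10255542  2.27229017  0.97482701  0.47402165 -3.11411014] 0.7019553909628109
shift [ 0.0122 -0.0038  0.0062] turn [-0.19 -0.94 -0.08] rows>= 0.3
```

```bash
python3 - <<'E'
from h import *
z=rot(.2,31)[:,2];go(np.array([.4994,-.140,.062])-.02*z,0.2,31);go([.4994,-.140,.062],.2,31)
E
```

```text
shift [ 0.0102 -0.0038 -0.0138] turn [-0.19  4.06 -0.09] rows>= 0.6
shift [ 0.0117 -0.0038  0.0062] turn [-0.19  4.06 -0.09] rows>= 0.6
```

{"api": "servo_tool", "payload": {
  "series": "-0.4 0.010 -0.0038 -0.014 0 4.1 0;-0.4 0.010 -0.0038 -0.014 0 4.1 0;-0.4 0.0117 -0.0038 0.004 0 4.1 0;-0.4 0.0117 -0.0038 0.006 0 4.1 0;-0.4 0.0117 -0.0038 0.006 0 4.1 0"
}}

```text
time_s: 13.83
eef_pos: [0.4957, -0.1404, 0.0676]
eef_rot: [0.267, 0.0, 0.964, -0.001]
wrist_force: [-0.4, -0.4, 0.5]
opening: 0.707
grasp_force: 0.0
```

```bash
python3 - <<'E'
from h import *
o=ctrl.get_obs();print(o['time_s'],o['eef_pos'],o['q'],o['opening'])
go([.4994,-.140,.062],0.2,31)
E
```

```text
13.8333 [ 0.49567904 -0.14040643  0.06755276] [-0.70804741  0.12640284  2.24440334  0.81297544  0.47647714 -2.95734396] 0.7069622328274995
shift [-0.0003  0.0004  0.0007] turn [-0.25  0.01 -0.17] rows>= 0.0
```

{"api": "servo_tool", "payload": {
  "series": "1 0 0 0.0005 0 0 0;1 0 0 0.0005 0 0 0;1 0 0 0.0005 0 0 0;1 0 0 0.0005 0 0 0;1 0 0 0.0005 0 0 0;1 0 0 0.0005 0 0 0;1 0 0 0.0005 0 0 0;1 0 0 0.0005 0 0 0"
}}

```text
time_s: 14.5
eef_pos: [0.4961, -0.1405, 0.0673]
eef_rot: [0.268, 0.0, 0.964, -0.001]
wrist_force: [-5.7, 0.3, 8.4]
opening: 0.128
grasp_force: 58.3
```

```bash
python3 - <<'E'
from h import *
o=ctrl.get_obs();print(o['time_s'],o['eef_pos'],o['q'],o['opening']*85,o['grasp_force'],o['wrist_force'])
T=pose();g=T[:3,3]+.006*T[:3,2];print(g, 'fin offset x', .4994-g[0])
print('lift30',totool([0,0,.03]).round(4))
dx=g[0]-.4994
for x,h in((-.13,.030),(-.13,.019),(-.009,.019)):
    go(W(x+dx,-.155,g[2]+h),7.04,31); 
E
```

```text
14.5 [ 0.49613222 -0.14050723  0.06729368] [-0.70766849  0.12798361  2.24379476  0.81585484  0.47529108 -2.96012652] 10.904200593401113 58.315871357917786 [-5.68900442  0.33639758  8.44071191]
[ 0.49922711 -0.14052333  0.06215351] fin offset x 0.000172885013901114
lift30 [-0.0155 -0.0001 -0.0257]
shift [-0.0459  0.0965 -0.0076] turn [-3.78  0.04 -6.02] rows>= 2.6
shift [-0.0402  0.0965  0.0018] turn [-3.78  0.04 -6.02] rows>= 2.5
shift [-0.1431  0.1115  0.0637] turn [-3.78  0.04 -6.02] rows>= 4.6
```

{"api": "servo_tool", "payload": {
  "series": "1 -0.0155 0 -0.026 0 0 0;1 -0.0155 0 -0.026 0 0 0;1 -0.046 0.0965 -0.008 -3.8 0 -6;1 -0.046 0.0965 -0.008 -3.8 0 -6;1 -0.046 0.0965 -0.008 -3.8 0 -6;1 -0.046 0.0965 -0.008 -3.8 0 -6;1 -0.046 0.0965 -0.008 -3.8 0 -6;1 -0.046 0.0965 -0.008 -3.8 0 -6"
}}

```text
time_s: 15.17
eef_pos: [0.5306, -0.0435, 0.0959]
eef_rot: [0.266, -0.059, 0.962, 0.017]
wrist_force: [0.5, -0.1, -7.9]
opening: 0.129
grasp_force: 62.7
```

```bash
python3 - <<'E'
from h import *
o=ctrl.get_obs();print(o['time_s'],o['eef_pos'],o['q'],o['opening']*85,o['wrist_force'])
T=pose();print(T[:3,:3].round(3))
w=shot('wrist');save(w,'w3.png');P=cloud(w);L=np.stack([(P-O)@xd,(P-O)@yd,P[...,2]],-1)
q=L[(L[...,2]>.0115)&(L[...,2]<.018)&(abs(L[...,0]+.0575)<.012)&(L[...,1]<-.1)&(L[...,1]>-.23)];print(len(q),np.median(q,0),q[:,1].min())
for x,h in((-.09,.021),(-.009,.021)): go(W(x,-.155,.062+h),7.04,31)
E
```

```text
15.1667 [ 0.53060612 -0.04354776  0.09592208] [-0.47270833  0.08064848  2.20582758  0.66499123  0.48789859 -2.70343258] 10.996038166677737 [ 0.50399793 -0.13756878 -7.90964642]
[[-0.851 -0.123  0.51 ]
 [-0.105  0.992  0.064]
 [-0.514  0.001 -0.858]]
132 [-0.06097494 -0.1061615   0.01559707] -0.11246120283607566
shift [-0.031   0.0001  0.028 ] turn [ 0.03 -0.06 -0.05] rows>= 1.0
shift [-0.1005  0.0002  0.0697] turn [ 0.03 -0.06 -0.05] rows>= 2.9
```

View pics/w3.png

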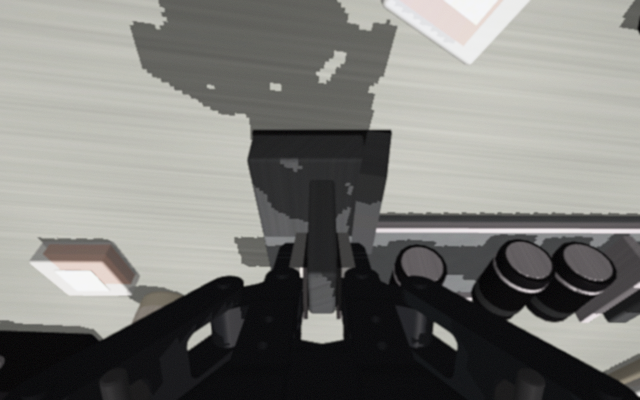

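Wrist picture: chock held upright at (320,200) with its bearing face towards the tubes; c at (420,265), b (523,270), a (580,270) in the tray. Moving in low.

{"api": "servo_tool", "payload": {
  "series": "1 -0.031 0 0.028 0 0 0;1 -0.031 0 0.028 0 0 0;1 -0.055 0 0.042 0 0 0;1 -0.078 0 0.056 0 0 0;1 -0.100 0 0.070 0 0 0;1 -0.100 0 0.070 0 0 0;1 -0.100 0 0.070 0 0 0"
}}

```text
time_s: 15.8
eef_pos: [0.6533, -0.0304, 0.0884]
eef_rot: [0.267, -0.059, 0.962, 0.016]
wrist_force: [-0.5, 0.6, -7.7]
opening: 0.134
grasp_force: 61.5
```

```bash
python3 - <<'E'
from h import *
o=ctrl.get_obs();print(o['time_s'],o['eef_pos'],o['q'],o['opening']*85,o['wrist_force'])
T=pose();g=T[:3,3]+.006*T[:3,2]-O;print('tray',g@xd,g@yd,g[2])
go(W(-.009,-.155,.0625+.008),7.04,31)
E
```

```text
15.8 [ 0.65334348 -0.03036251  0.08836114] [-0.33205627  0.33109051  1.91274323  0.53526744  0.45944747 -2.45512955] 11.373352618095359 [-0.52070699  0.58494231 -7.66758132]
tray -0.007716634729373856 -0.15641873033542045 0.08321931759866757
shift [0.0077 0.0014 0.0102] turn [-0.02  0.02 -0.06] rows>= 0.3
```

{"api": "servo_tool", "payload": {
  "series": "1 0.003 0.001 0.005 0 0 0;1 0.006 0.001 0.009 0 0 0;1 0.0077 0.0014 0.0102 0 0 0;1 0.0077 0.0014 0.0102 0 0 0;1 0.0077 0.0014 0.0102 0 0 0"
}}

```text
time_s: 16.22
eef_pos: [0.651, -0.0285, 0.0766]
eef_rot: [0.267, -0.059, 0.962, 0.016]
wrist_force: [-1.8, -0.9, -0.9]
opening: 0.127
grasp_force: 62.8
```

```bash
python3 - <<'E'
from h import *
o=ctrl.get_obs();T=pose();g=T[:3,3]+.006*T[:3,2]-O;print('tray',g@xd,g@yd,g[2],o['wrist_force'],o['torque'])
print('down1',totool([0,0,-.001]).round(5),'+y',totool(.01*yd).round(5))
E
```

```text
tray -0.009813566086225493 -0.1542701876390579 0.0714958763934303 [-1.8442231  -0.86504793 -0.90721225] [-0.18332039  0.78639704 -0.09547805]
down1 [0.00052 0.      0.00086] +y [ 1.e-05  1.e-02 -1.e-05]
```

{"api": "servo_tool", "payload": {
  "series": "1 0.0003 0 0.0004 0 0 0;0.5 0.0003 0 0.0004 0 0 0;0.5 0.0003 0 0.0004 0 0 0;0.5 0.0003 0 0.0004 0 0 0;0.5 0.0003 0 0.0004 0 0 0;1 0.0003 0 0.0004 0 0 0;1 0.0003 0 0.0004 0 0 0;1 0.0003 0 0.0004 0 0 0;1 0.0003 0 0.0004 0 0 0;1 0.0003 0 0.0004 0 0 0"
}}

```text
time_s: 17.05
eef_pos: [0.6512, -0.0281, 0.0756]
eef_rot: [0.267, -0.059, 0.962, 0.016]
wrist_force: [1.2, -2.1, -0.9]
opening: 0.129
grasp_force: 60.5
```

{"api": "servo_tool", "payload": {
  "series": "1 0 0.005 0 0 0 0;1 0 0.010 0 0 0 0;1 0 0.015 0 0 0 0;1 0 0.020 0 0 0 0;1 0 0.025 0 0 0 0;1 0 0.030 0 0 0 0;1 0 0.035 0 0 0 0;1 0 0.040 0 0 0 0;1 0 0.045 0 0 0 0;1 0 0.050 0 0 0 0;1 0 0.055 0 0 0 0;1 0 0.060 0 0 0 0"
}}

```text
time_s: 18.05
eef_pos: [0.6436, 0.032, 0.0757]
eef_rot: [0.267, -0.059, 0.962, 0.016]
wrist_force: [0.9, -2.0, -6.0]
opening: 0.129
grasp_force: 59.9
```

```bash
cat > f.py <<'E'
from h import *
o=ctrl.get_obs();T=pose();g=T[:3,3]+.006*T[:3,2]-O;f=np.array(o['wrist_force'])
print('t',o['time_s'],'tray x %.4f y %.4f z %.4f'%(g@xd,g@yd,g[2]),'F x %.2f y %.2f z %.2f'%(f@xd,f@yd,f[2]),'op',o['opening']*85,'q',np.round(o['q'],2),'head',np.degrees(np.arctan2(*(-T[:2,0])[::-1])).round(2))
E
cat > v.py <<'E'
from h import *
for n in('top','scene','wrist'):
    c=shot(n);P=cloud(c);L=np.stack([(P-O)@xd,(P-O)@yd,P[...,2]],-1)
    q=L[(L[...,0]>-.036)&(L[...,0]<-.006)&(L[...,1]<.125)&(L[...,1]>-.11)&(L[...,2]>.034)&(L[...,2]<.062)]
    h,e=np.histogram(q[:,1],np.arange(-.11,.125,.004));print(n,' '.join('%d:%d'%(1000*a+2,b) for a,b in zip(e,h)))
E
python3 f.py; python3 v.py
```

```text
t 18.05 tray x -0.0097 y -0.0934 z 0.0706 F x 0.64 y -2.05 z -5.96 op 11.000055908933211 q [-0.21  0.34  1.94  0.47  0.38 -2.3 ] head 7.02
top -108:0 -104:0 -100:0 -95:0 -91:0 -87:0 -83:0 -79:0 -75:0 -71:0 -67:0 -63:0 -59:0 -55:0 -51:1 -47:0 -43:0 -39:0 -35:0 -31:0 -27:0 -23:0 -19:0 -15:6 -11:12 -7:9 -3:15 0:9 4:11 8:9 12:9 16:9 20:8 24:0 28:2 32:7 36:11 40:14 44:10 48:10 52:11 56:10 60:12 64:10 68:0 72:0 76:0 80:0 84:9 88:9 92:8 96:0 100:0 104:0 108:0 112:7 116:10 120:13
scene -108:0 -104:0 -100:0 -95:0 -91:0 -87:0 -83:0 -79:0 -75:2 -71:4 -67:5 -63:4 -59:0 -55:1 -51:3 -47:4 -43:1 -39:3 -35:2 -31:2 -27:3 -23:6 -19:2 -15:0 -11:2 -7:2 -3:3 0:1 4:3 8:2 12:2 16:2 20:4 24:3 28:0 32:0 36:2 40:4 44:1 48:2 52:3 56:1 60:3 64:2 68:4 72:1 76:0 80:0 84:0 88:2 92:3 96:2 100:0 104:0 108:0 112:0 116:2 120:2
wrist -108:44 -104:53 -100:77 -95:402 -91:407 -87:407 -83:76 -79:55 -75:232 -71:390 -67:392 -63:179 -59:0 -55:235 -51:602 -47:594 -43:597 -39:611 -35:555 -31:512 -27:425 -23:353 -19:126 -15:37 -11:861 -7:666 -3:584 0:460 4:428 8:294 12:249 16:95 20:29 24:0 28:0 32:231 36:1151 40:791 44:647 48:335 52:202 56:70 60:35 64:1 68:0 72:0 76:0 80:0 84:0 88:0 92:0 96:0 100:0 104:0 108:0 112:0 116:0 120:0
```

{"api": "servo_tool", "payload": {
  "series": "1 0.0002 0.003 0.0003 0 0 0;1 0.0002 0.006 0.0003 0 0 0;1 0.0002 0.009 0.0003 0 0 0;1 0.0002 0.012 0.0003 0 0 0;1 0.0002 0.015 0.0003 0 0 0;1 0.0002 0.018 0.0003 0 0 0;1 0.0002 0.020 0.0003 0 0 0;1 0.0002 0.020 0.0003 0 0 0"
}}

```text
time_s: 18.87
eef_pos: [0.6417, 0.0513, 0.0757]
eef_rot: [0.268, -0.059, 0.962, 0.016]
wrist_force: [1.5, -4.7, 1.2]
opening: 0.13
grasp_force: 60.7
```

```bash
python3 f.py
```

```text
t 18.8667 tray x -0.0093 y -0.0740 z 0.0705 F x 0.92 y -4.87 z 1.19 op 11.05096778208961 q [-0.17  0.33  1.95  0.43  0.37 -2.23] head 7.01
```

{"api": "servo_tool", "payload": {
  "series": "1 0 0.001 0 0 0 0;1 0 0.002 0 0 0 0;1 0 0.003 0 0 0 0;1 0 0.003 0 0 0 0"
}}

```text
time_s: 19.2
eef_pos: [0.6414, 0.0539, 0.0757]
eef_rot: [0.268, -0.059, 0.962, 0.016]
wrist_force: [0.7, -6.2, 2.5]
opening: 0.128
grasp_force: 60.8
```

```bash
python3 f.py
```

```text
t 19.2 tray x -0.0093 y -0.0713 z 0.0705 F x -0.06 y -6.26 z 2.50 op 10.900305413680258 q [-0.17  0.33  1.95  0.43  0.37 -2.22] head 7.01
```

{"api": "servo_tool", "payload": {
  "series": "1 0 0.001 0 0 0 0;1 0 0.002 0 0 0 0;1 0 0.003 0 0 0 0;1 0 0.003 0 0 0 0"
}}

```text
time_s: 19.53
eef_pos: [0.6411, 0.0568, 0.0758]
eef_rot: [0.268, -0.059, 0.962, 0.016]
wrist_force: [1.6, -6.4, 1.4]
opening: 0.13
grasp_force: 60.9
```

```bash
python3 f.py; python3 v.py|grep top
```

```text
t 19.5333 tray x -0.0092 y -0.0684 z 0.0706 F x 0.84 y -6.51 z 1.43 op 11.086943139361514 q [-0.16  0.33  1.95  0.42  0.36 -2.21] head 7.0
top -108:0 -104:0 -100:0 -95:0 -91:0 -87:0 -83:0 -79:0 -75:0 -71:0 -67:0 -63:0 -59:0 -55:0 -51:0 -47:0 -43:0 -39:0 -35:0 -31:0 -27:0 -23:0 -19:0 -15:0 -11:0 -7:0 -3:0 0:0 4:1 8:6 12:9 16:13 20:12 24:8 28:9 32:9 36:9 40:5 44:10 48:10 52:8 56:16 60:10 64:9 68:10 72:8 76:9 80:5 84:7 88:11 92:8 96:0 100:0 104:0 108:0 112:5 116:10 120:14
```

{"api": "servo_tool", "payload": {
  "series": "1 0 0.001 0 0 0 0;1 0 0.002 0 0 0 0;1 0 0.003 0 0 0 0;1 0 0.003 0 0 0 0"
}}

```text
time_s: 20.02
eef_pos: [0.6407, 0.0597, 0.0757]
eef_rot: [0.268, -0.059, 0.962, 0.016]
wrist_force: [1.9, -6.1, 1.8]
opening: 0.129
grasp_force: 60.9
```

```bash
python3 f.py; cat > p.py <<'E'
from h import *
# plate edges and tube positions along tray y: top image gradient along lines at plate-top height
for n in('top','scene'):
  ys=[]
  for _ in range(3):
    c=shot(n);P=cloud(c);L=np.stack([(P-O)@xd,(P-O)@yd,P[...,2]],-1)
    q=L[(abs(L[...,0]+.02)<.018)&(L[...,1]<.11)&(L[...,1]>.072)&(L[...,2]>.028)&(L[...,2]<.06)];ys.append(q)
  q=np.vstack(ys);br=q;h,e=np.histogram(q[:,1],np.arange(.072,.11,.002));print(n,' '.join('%d:%d'%(round(1000*a),b) for a,b in zip(e,h)))
c=shot('top');im=c['img'];cv2.imwrite('pics/%s.png'%__import__('sys').argv[1],cv2.resize(im[140:200,205:285,::-1],None,fx=8,fy=8,interpolation=2))
E
python3 p.py pl1
```

```text
t 20.0167 tray x -0.0092 y -0.0655 z 0.0706 F x 1.13 y -6.31 z 1.80 op 10.997470859645878 q [-0.16  0.33  1.95  0.41  0.36 -2.2 ] head 7.01
top 72:6 74:27 76:7 78:28 80:3 82:17 84:38 86:10 88:25 90:17 92:12 94:0 96:2 98:0 100:1 102:0 104:2 106:0 108:0
scene 72:10 74:7 76:8 78:10 80:8 82:12 84:12 86:7 88:7 90:8 92:6 94:11 96:0 98:0 100:0 102:0 104:0 106:0 108:0
```

{"api": "servo_tool", "payload": {
  "series": "1 0 0.001 0 0 0 0;1 0 0.002 0 0 0 0;1 0 0.003 0 0 0 0;1 0 0.003 0 0 0 0"
}}

```text
time_s: 20.7
eef_pos: [0.6405, 0.0621, 0.0758]
eef_rot: [0.268, -0.059, 0.962, 0.016]
wrist_force: [1.0, -8.5, 1.6]
opening: 0.133
grasp_force: 60.9
```

```bash
python3 f.py; python3 p.py pl2
```

```text
t 20.7 tray x -0.0091 y -0.0631 z 0.0706 F x -0.04 y -8.58 z 1.62 op 11.275041065655891 q [-0.15  0.33  1.95  0.4   0.36 -2.19] head 7.01
top 72:10 74:30 76:7 78:28 80:5 82:26 84:12 86:26 88:24 90:19 92:13 94:0 96:1 98:2 100:1 102:0 104:5 106:3 108:1
scene 72:12 74:8 76:6 78:11 80:7 82:11 84:10 86:16 88:8 90:7 92:6 94:12 96:10 98:0 100:0 102:0 104:0 106:0 108:0
```

{"api": "servo_tool", "payload": {
  "series": "1 0 0.001 0 0 0 0;1 0 0.002 0 0 0 0;1 0 0.003 0 0 0 0;1 0 0.003 0 0 0 0"
}}

```text
time_s: 21.38
eef_pos: [0.6403, 0.0649, 0.0758]
eef_rot: [0.268, -0.059, 0.962, 0.015]
wrist_force: [0.9, -9.8, 0.8]
opening: 0.129
grasp_force: 60.9
```

```bash
python3 f.py; python3 p.py pl3
```

```text
t 21.3833 tray x -0.0090 y -0.0603 z 0.0707 F x -0.31 y -9.84 z 0.84 op 10.972690832783663 q [-0.15  0.33  1.95  0.4   0.36 -2.18] head 7.01
top 72:10 74:24 76:22 78:15 80:20 82:13 84:9 86:21 88:28 90:26 92:10 94:25 96:6 98:0 100:1 102:0 104:2 106:0 108:1
scene 72:12 74:6 76:5 78:9 80:9 82:8 84:10 86:11 88:10 90:7 92:7 94:12 96:7 98:12 100:0 102:0 104:0 106:0 108:0
```

{"api": "servo_tool", "payload": {
  "series": "1 0 0.001 0 0 0 0;1 0 0.002 0 0 0 0;1 0 0.003 0 0 0 0;1 0 0.003 0 0 0 0"
}}

```text
time_s: 22.07
eef_pos: [0.64, 0.0677, 0.0759]
eef_rot: [0.268, -0.059, 0.962, 0.015]
wrist_force: [2.0, -10.6, 1.0]
opening: 0.13
grasp_force: 60.9
```

```bash
python3 f.py; python3 p.py pl4
```

```text
t 22.0667 tray x -0.0090 y -0.0575 z 0.0707 F x 0.65 y -10.76 z 1.04 op 11.029274387735704 q [-0.14  0.33  1.95  0.39  0.36 -2.16] head 7.01
top 72:10 74:23 76:30 78:5 80:28 82:8 84:28 86:5 88:21 90:22 92:18 94:30 96:9 98:24 100:1 102:0 104:2 106:2 108:0
scene 72:10 74:6 76:3 78:7 80:8 82:7 84:7 86:10 88:11 90:8 92:12 94:7 96:9 98:9 100:8 102:9 104:0 106:0 108:0
```

{"api": "servo_tool", "payload": {
  "series": "1 0 0.0008 0 0 0 0;1 0 0.0015 0 0 0 0;1 0 0.0015 0 0 0 0;0.5 0 0.0015 0 0 0 0;0.5 0 0.0015 0 0 0 0;0.5 0 0.0015 0 0 0 0;0.5 0 0.0015 0 0 0 0"
}}

```text
time_s: 23.0
eef_pos: [0.6381, 0.0715, 0.0746]
eef_rot: [0.266, -0.059, 0.962, 0.017]
wrist_force: [-0.5, -0.2, -0.3]
opening: 0.252
grasp_force: 0.0
```

```bash
python3 f.py; python3 p.py pl5; python3 -c "
from h import *
print(totool(-.12*xd+[0,0,.09]).round(3))"
```

```text
t 23.0 tray x -0.0104 y -0.0534 z 0.0695 F x -0.53 y -0.14 z -0.26 op 21.393278022207166 q [-0.13  0.33  1.95  0.39  0.36 -2.16] head 7.03
top 72:16 74:22 76:22 78:10 80:25 82:7 84:31 86:3 88:26 90:4 92:31 94:23 96:8 98:25 100:0 102:0 104:2 106:1 108:1
scene 72:8 74:8 76:3 78:10 80:8 82:7 84:7 86:9 88:11 90:8 92:13 94:7 96:8 98:9 100:6 102:12 104:0 106:0 108:0
[ 0.056  0.    -0.139]
```

{"api": "servo_tool", "payload": {
  "series": "0.5 0 0 -0.025 0 0 0;0.5 0 0 -0.05 0 0 0;0.5 0 0 -0.08 0 0 0;0.5 0.056 0 -0.139 0 0 0;0.5 0.056 0 -0.139 0 0 0;0.5 0.056 0 -0.139 0 0 0;0.5 0.13 0 -0.18 0 0 0;0.5 0.13 0 -0.18 0 0 0;0.5 0.13 0 -0.18 0 0 0"
}}

```text
time_s: 24.1
eef_pos: [0.4283, 0.048, 0.1586]
eef_rot: [0.264, -0.06, 0.962, 0.018]
wrist_force: [-0.7, 0.8, -1.0]
opening: 0.249
grasp_force: 0.0
```

```bash
python3 f.py; python3 p.py pl6; python3 v.py; python3 - <<'E'
from h import *
w=shot('wrist');t=shot('top')
cv2.imwrite('pics/fin.png',np.vstack([cv2.resize(w['img'][:,:,::-1],(480,300)),cv2.resize(t['img'][130:205,195:325,::-1],(480,277),interpolation=2)]))
P=cloud(t);L=np.stack([(P-O)@xd,(P-O)@yd,P[...,2]],-1)
q=L[(L[...,2]>.07)&(L[...,2]<.095)&(abs(L[...,0])<.04)&(abs(L[...,1]+.056)<.03)]
if len(q)>8: print(cv2.minAreaRect((q[:,:2]*1000).astype(np.float32)),np.percentile(q[:,2],95))
E
```

```text
t 24.1 tray x -0.2215 y -0.0511 z 0.1535 F x -0.63 y 0.88 z -0.99 op 21.138571587796232 q [-0.33 -0.39  2.43  0.38  0.65 -2.28] head 7.04
top 72:21 74:15 76:21 78:15 80:28 82:8 84:27 86:6 88:28 90:8 92:27 94:27 96:8 98:28 100:0 102:0 104:1 106:3 108:0
scene 72:8 74:6 76:5 78:8 80:7 82:8 84:7 86:9 88:9 90:9 92:14 94:6 96:8 98:9 100:7 102:10 104:0 106:0 108:0
top -108:0 -104:0 -100:0 -95:0 -91:0 -87:0 -83:0 -79:0 -75:2 -71:1 -67:0 -63:6 -59:2 -55:2 -51:1 -47:1 -43:0 -39:14 -35:13 -31:8 -27:5 -23:8 -19:15 -15:8 -11:10 -7:10 -3:11 0:11 4:9 8:8 12:3 16:9 20:15 24:10 28:10 32:9 36:15 40:9 44:9 48:9 52:3 56:8 60:15 64:11 68:10 72:11 76:9 80:13 84:9 88:9 92:5 96:9 100:7 104:0 108:0 112:5 116:12 120:8
scene -108:0 -104:0 -100:0 -95:0 -91:0 -87:0 -83:0 -79:0 -75:0 -71:0 -67:0 -63:0 -59:0 -55:0 -51:3 -47:0 -43:0 -39:2 -35:4 -31:3 -27:4 -23:2 -19:2 -15:3 -11:1 -7:3 -3:1 0:2 4:4 8:4 12:3 16:1 20:3 24:2 28:2 32:2 36:3 40:1 44:2 48:3 52:3 56:3 60:3 64:3 68:2 72:2 76:1 80:1 84:3 88:4 92:3 96:1 100:3 104:0 108:0 112:0 116:2 120:3
wrist -108:0 -104:0 -100:0 -95:0 -91:0 -87:0 -83:0 -79:0 -75:1 -71:1 -67:2 -63:7 -59:84 -55:89 -51:63 -47:1 -43:0 -39:31 -35:69 -31:66 -27:14 -23:0 -19:0 -15:0 -11:0 -7:0 -3:0 0:0 4:0 8:0 12:14 16:47 20:53 24:45 28:51 32:56 36:50 40:40 44:40 48:21 52:8 56:81 60:90 64:68 68:53 72:47 76:40 80:38 84:29 88:14 92:6 96:134 100:49 104:14 108:0 112:0 116:134 120:54
((-4.438844680786133, -59.48476791381836), (35.131412506103516, 11.653226852416992), 2.1953489780426025) 0.08673003515227581
```

View pics/fin.png

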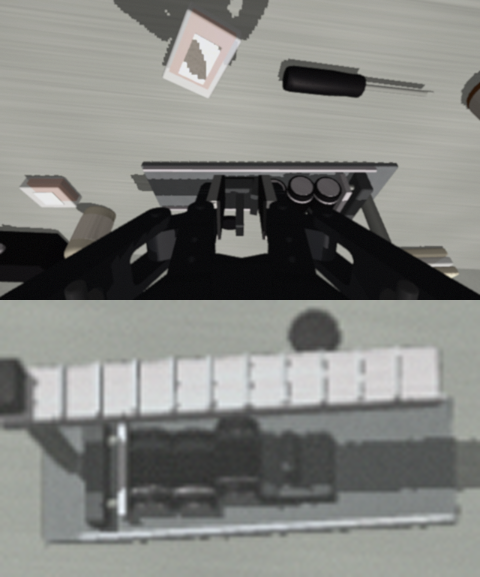

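The picture shows the row closed up: plate at about (122,470) in the lower crop, then tubes a, b, c touching and the chock at (300,465) behind them. The plate has moved about 8 mm of its 16 mm travel and held after release. The lamp and other things are undisturbed and the arm is clear.

```bash
python3 -c "
from bench import ctrl
print(ctrl.hand_in())"
```

```text
the job is handed in; nothing more can be done
None
```

The job is handed in at about 24 s on the robot's clock: the stray tube lies in line in the tray, and the chock holds the three touching tubes against the end plate, pushed in about 8 mm by camera measurement. I saw no contact with the lamp or the other things; the only extra step was setting the chock down once on clear bench to grip it again at a tilt.

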